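# Pass a spark-plug rack through the gated chute

### The arm

A 6-joint arm with a two-finger parallel gripper is mounted at the origin on the work surface. World frame = base frame: x ahead of the robot, y to its left, z up, the work surface at z = 0. Lengths are in mm, angles in rad, forces in N, time in s.
With the tool pointing down it reaches from about 300 to 775 mm from the base axis. Payload 14.6 kg.
Tool frame: the origin (TCP) lies midway between the tips of the shut fingers; the grasp point (between the pads) lies 19 mm behind it; z points along the fingers, y is the direction in which the jaws open and shut (so a half turn about z gives the same grasp; the last joint's range is limited). The gripper opens to 94 mm and grips with 3 to 60 N. Pads are 16 mm wide; open, the fingers measure 119 mm over their backs; the gripper's body (75 mm by 177 mm) begins 78 mm behind the grasp point.
Start: joints at [1.153, 0.3, 1.521, -0, 1.321, -0.067], TCP at [189.004, 516.495, 205.446] pointing down, gripper open.
Joint ranges: [-3.03, 3.03], [-0.79, 2.21], [0.23, 2.52], [-1.04, 4.18], [0, 3.07], [-2.55, 2.55]. Speed limits (rad/s): [2.22, 2.22, 2.57, 3.14, 3.14, 3.14].

### API

Orientations are given as [roll, pitch, yaw] about the fixed x, y, z axes, in that order (R = Rz(yaw) Ry(pitch) Rx(roll)).
In Python, from cell import manip, camera gives the robot as it stands. The module is installed in compiled form; this text tells all that it offers.
- The arm moves only by the tool jog_arm, never from a script. Its argument "commands" is a list of rows, each a list of 7 numbers: the shift along the world's x, y, z in units of 1 m (1.0 is 1 m), then the turn, a rotation vector about the world's x, y, z in units of 120 degrees (1.0 is 120 degrees), then the opening, from 0 (shut) to 1 (fully open). In form: [[x, y, z, ax, ay, az, grip], ...]. A call has exactly 10 rows; each row is the pose to reach, as a shift and turn from the pose commanded when the call began; what a row does not reach only later rows make up. A row lasts 1/8 s, in which the tool goes at most 62.5 mm and 10.7 degrees, less where a joint would pass 70% of its speed; a pose out of reach is approached as far as the arm can. A call with a number of a shift or a turn outside -1 to 1 is refused whole. A call with a gripper value outside its range is refused whole. The fingers move at their own pace and stop on an object; "grip_force" is the grip in N (left out, the last holds). Time passes only in rows, so rows that repeat a pose let the fingers close, or fill a call up. It gives the time, the measured TCP pose, the force and the opening at its end, in the units of the state.
- manip.read_state(): the state, without advancing time (a new reading comes with each control period).
- camera(name): name is "scene" or "top"; returns a dict with "pixels" (400x640x3 uint8, blue, green, red), "vertical_fov" (degrees; the focal length in pixels is half the picture's height over the tangent of half this angle, whatever the lens; pixels are square), "cx", "cy" (the principal point, pixels), "k1" (the pictures are not rectified: a ray, as slopes to the right and down, at radius r is drawn at 1 + k1 r^2 times it, then the intrinsics apply), "rvec" (rotation vector, rad) and "tvec" (3), from world to camera coordinates, as OpenCV has them. Camera axes: x right, y down, z forward; pixel columns grow to the right and rows downward; lengths in mm; the calibration is good to about 2 mm. A picture is of the moment at which its call begins. There is no depth.
- manip.sign_off(): hands the job in, once; it reports no verdict.
The state is a dict: "clock": time; "joints": joint angles; "qd": joint speeds; "effort": joint torques, N m; "eef_pos": TCP position; "eef_rot": TCP orientation; "wrist_force": force on the tool from outside, world axes, zero at the start; "moment": the same for the moment, N m; "finger_gap": finger opening in mm.
Only numpy, scipy, OpenCV 4.12 (cv2) and the standard library are available. Lean on these libraries where they do the work, as an engineer would, in place of code of your own. Each camera call takes 0.05 s, during which the arm holds its last target.

### The job

Hold the chute's hinged gate open by pressing its long treadle plate down with one fingertip, and with another fingertip push the spark-plug rack along the chute, past the gate, fully home against the end stop. Keep the gate up until the whole rack is through, so that it never touches the rack, then let go so that the gate closes behind it. Only push: do not pinch, lift or tip the rack, and leave the jar, wrench, screwdriver and bearing alone.

Things in the scene. Friction and masses are not known exactly. Their poses are not given: they have to be found in the camera images.
- chute: Fixed open-topped straight steel channel (all sizes mm). Origin: bench level, on its centre line. x: the way the rack is pushed, y: across, z: up. Runs from x = -160 to 135; floor top z = 6; inner width 56 (y -28 to 28); walls 4 thick, the +y one 36 high, the -y one 30. Gate and treadle are on the -y side. Below, 'chute (x, y, z)' means this frame.
- end_stop (a point): Foot of the end stop's inner face, at chute (135, 0, 6); the stop is 40 high. Behind it stands a grey plug-cleaner box, chute x 142 to 232, 120 wide, 85 high.
- gate (a joint): Gate hinge, rad: 0 closed (a spring shuts it in well under 1 s), 1.15 fully up (stop). Opens by pressing the treadle down; the rack cannot push it open. At 0.9 or more the whole rack, plugs included, passes clear of it.
- gate_shaft (a point): Fixed point on the gate's hinge axis, chute (20, -40, 42); the axis is parallel to chute x. The gate's boom and the treadle are one rigid part that turns about it, boom on the channel side, treadle on the outer (-y) side.
- gate_blade (a point): Centre of the blade (6 x 10 x 16) at the boom's end; closed it is at chute (20, -17, 36): the boom spans chute x 17 to 23 and the blade y -22 to -12, hanging down to z = 28 in the rack's way. It swings up and sideways towards -y and never reaches past y = -8, so a finger in the channel at y above -6 is clear of it.
- treadle_mid (a point): Middle of the treadle, an aluminium plate 215 x 46 x 3 along the shaft, chute x -160 to 55, from 4 to 50 mm out from the axis. Closed it rises outward at 30 deg (middle at chute (-52, -63, 56)); at joint q its slope is 30 deg minus q. Pressed 20 to 34 mm out it takes 3 N at first, up to 8 N when open. A fingertip can slide along it in chute x with the gate kept up.
- rack: Loose grey plastic rack, block 90 (x) x 52 (y) x 40 high, with four spark plugs in a row at its y = 6, tops 64 above its underside. Origin: centre of its underside; axes as the chute's. Stands in the channel (underside at z = 6) before the gate, 2 play each side, 0.25 to 0.5 kg. Home against the stop, its origin is at chute x = 90.
- push_plate (a point): Rear face of the rack's upright push plate, 10 below its top, at rack (-45, 9, 50). The plate is 4 thick, spans rack y -6 to 24 and rises 60 above the underside; its rear face is flush with the block's rear.
- jar: Bystander: closed round jar, 64 diameter, 85 high. Origin: centre of its underside.
- wrench: Bystander: steel wrench 170 long, lying flat along its x axis. Origin: under its middle.
- screwdriver: Bystander: screwdriver 200 long, lying along its x axis. Origin: under its middle.
- bearing: Bystander: steel bearing ring, 52 diameter, 16 high. Origin: centre of its underside.
Things that resemble listed ones, but are neither listed nor needed, are in the scene too. What is shaped like the rack but blue is not meant.

How it is judged:
By the outcome, as a careful person would: the job done as asked, in the order asked, and still so for the second after the job is handed in, with the robot touching nothing.
It also fails if it takes over 51 s, if anything falls off the work surface, if the arm or the gripper's body presses on something with over 40 N, if the wrist force passes 120 N, or if a joint passes its speed limit or range.

## Working session

There is one attempt and no reset: what is moved stays moved. The work goes in short steps, Python scripts to look and compute and a tool call to move; the robot and the scene stay as the last step left them, time stands still between calls to the robot, and variables do not carry over. Pictures are saved under pics/ and viewed, and the job is handed in when it is done.

Besides the shell and the picture viewer there is one more tool, called after "Emit:" as name(argument=value, ...) on one line, values as JSON. jog_arm: Moves the arm, as the interface text tells. Its arguments: {"type":"object","properties":{"commands":{"type":"array","items":{"type":"array","items":{"type":"number"}}},"grip_force":{"type":"number"}},"required":["commands"]}

```bash
mkdir -p pics; cat > h.py <<'E'
import numpy as np,cv2
from cell import manip,camera
def K(c):
    f=200/np.tan(np.radians(c["vertical_fov"])/2)
    return f
def shot(n,fn=None):
    c=camera(n)
    if fn: cv2.imwrite('pics/'+fn,c["pixels"])
    return c
def ray(c,u,v):
    f=K(c);d=np.array([(u-c["cx"])/f,(v-c["cy"])/f])
    s=d.copy()
    for _ in range(30): s=d/(1+c["k1"]*(s@s))
    R=cv2.Rodrigues(np.array(c["rvec"],float))[0];t=np.array(c["tvec"],float).ravel()
    o=-R.T@t; r=R.T@np.array([s[0],s[1],1]); return o,r/np.linalg.norm(r)
def onz(c,u,v,z):
    o,r=ray(c,u,v); return o+r*(z-o[2])/r[2]
def proj(c,P):
    P=np.atleast_2d(np.array(P,float))
    R=cv2.Rodrigues(np.array(c["rvec"],float))[0];t=np.array(c["tvec"],float).ravel()
    q=P@R.T+t; s=q[:,:2]/q[:,2:]; r2=(s**2).sum(1,keepdims=True)
    return s*(1+c["k1"]*r2)*K(c)+[c["cx"],c["cy"]]
E
python3 - <<'E'
from h import *
for n in("scene","top"):
    c=shot(n,n+'0.png'); print(n,{k:c[k] for k in c if k!="pixels"}, ray(c,320,200))
print(manip.read_state())
E
```

```text
scene {'vertical_fov': 51.20692571517152, 'cx': 318.84017561469585, 'cy': 194.76436786539875, 'k1': -0.07786695685491507, 'rvec': array([ 2.17785648,  1.45665398, -0.45979703]), 'tvec': array([-182.73257977, -389.47520911, 1451.32996989])} (array([1122.69291673, -246.85952345,  984.91715699]), array([-0.50980938,  0.19911305, -0.83692795]))
top {'vertical_fov': 47.073149975760295, 'cx': 321.37529859232865, 'cy': 195.53469286646265, 'k1': -0.03866118287846804, 'rvec': array([ 2.13180842, -2.16567838,  0.1706677 ]), 'tvec': array([ -20.96771327,  554.8034486 , 1436.15178587])} (array([ 335.83329749,  -13.27162463, 1502.60384796]), array([ 0.1383531 , -0.00798491, -0.99035078]))
{'clock': 0.1, 'joints': array([ 1.15339449e+00,  3.00394947e-01,  1.52151836e+00, -7.05690891e-06,
        1.32068795e+00, -6.66124609e-02]), 'qd': array([-0.00025866, -0.00078039,  0.00041653, -0.00060119,  0.00237849,
       -0.00057697]), 'effort': array([ 2.05116262e-04, -5.32647979e+01, -3.53282762e+01,  7.08649191e-02,
        2.35559035e-02, -8.70097551e-05]), 'eef_pos': array([188.91806876, 516.28901341, 204.95462945]), 'eef_rot': array([-3.14058583e+00, -6.03155910e-05,  2.79080500e+00]), 'wrist_force': array([-0.64440727,  0.58702976,  0.16054198]), 'moment': array([ 0.00076984,  0.01617391, -0.01871432]), 'finger_gap': 93.9505948880809}
```

```bash
ls .
```

```text
h.py
pics
```

View pics/scene0.png

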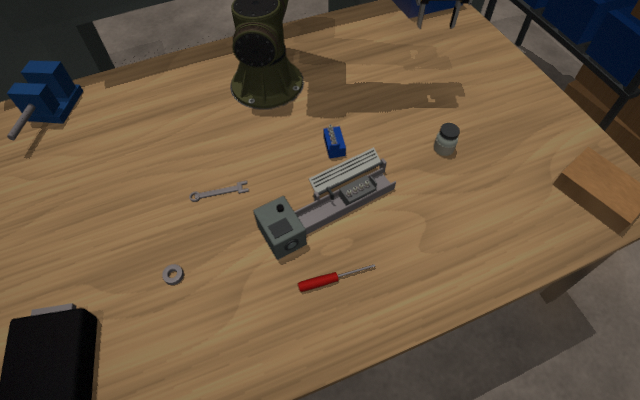

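View pics/top0.png

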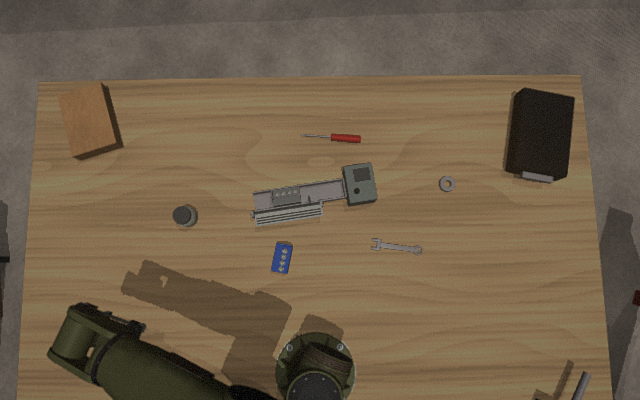

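```bash
python3 - <<'E'
import cv2
a=cv2.imread('pics/top0.png')[150:290,230:400];cv2.imwrite('pics/top0c.png',cv2.resize(a,None,fx=4.5,fy=4.2,interpolation=2))
a=cv2.imread('pics/scene0.png')[115:265,245:405];cv2.imwrite('pics/scene0c.png',cv2.resize(a,None,fx=4,fy=4,interpolation=2)[:600])
E
```

```text
(no output)
```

View pics/top0c.png

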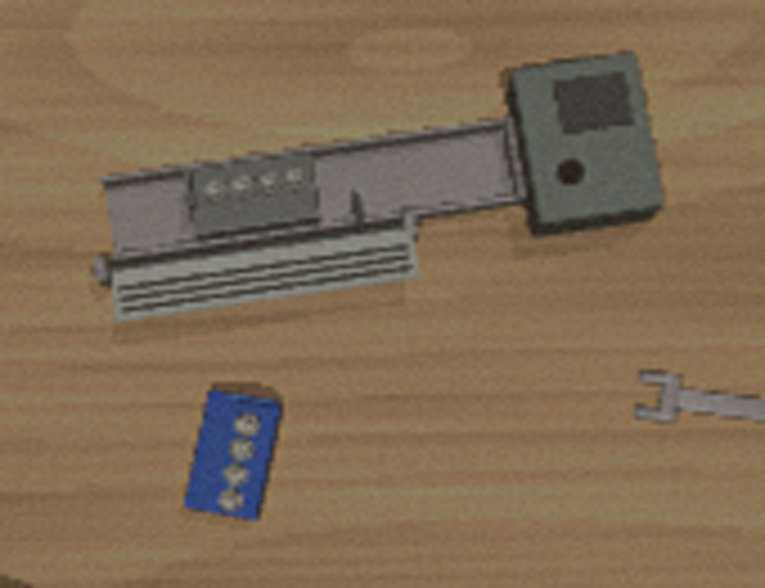

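View pics/scene0c.png

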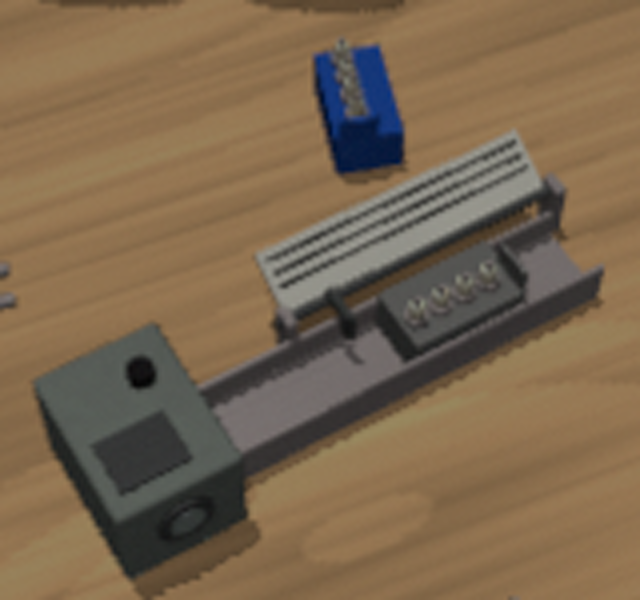

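```bash
cat > fit.py <<'E'
from h import *
from scipy.optimize import least_squares
T,S=camera("top"),camera("scene")
tp=lambda x,y:(230+x/4.5,150+y/4.2)
sp=lambda x,y:(245+x/4,115+y/4)
obs=[(T,tp(508,72),(142,60,85)),(T,tp(632,52),(232,60,85)),(T,tp(662,207),(232,-60,85)),(T,tp(417,276),(55,-83.3,67)),(T,tp(117,320),(-160,-83.3,67)),(T,tp(103,179),(-160,32,36)),
(S,sp(125,520),(232,60,85)),(S,sp(243,462),(142,60,85)),(S,sp(153,325),(142,-60,85)),(S,sp(36,385),(232,-60,85)),(S,sp(517,131),(-160,-83.3,67)),(S,sp(258,257),(55,-83.3,67)),(S,sp(603,268),(-160,32,36))]
def W(p,P):
    c,s=np.cos(p[2]),np.sin(p[2]);return np.array([p[0]+c*P[0]-s*P[1],p[1]+s*P[0]+c*P[1],P[2]])
f=lambda p:np.concatenate([proj(c,W(p,P))[0]-o for c,o,P in obs])
r=least_squares(f,[480,40,-1.6],loss='soft_l1',x_scale=[10,10,.1])
print(r.x);print(f(r.x).reshape(-1,2).round(1))
np.save('chute.npy',r.x)
p=r.x
# rack: block top rear edge & plug
def inv(w):
    c,s=np.cos(p[2]),np.sin(p[2]);d=w[:2]-p[:2];return [c*d[0]+s*d[1],-s*d[0]+c*d[1]]
for n,q,z in(("front+y",(318,155),46),("front-y",(318,221),46),):print(n,inv(onz(T,*tp(*q),z)))
for n,q,z in(("front +y",(410,357-22),46),("front-y",(378,295),46),("plate top -y",(498,245),66),("plate top +y",(524,276),66)):print('S',n,inv(onz(S,*sp(*q),z)))
for q in((215,187),(241,182),(268,178),(295,174)):print('plug',inv(onz(T,*tp(*q),70)))
E
python3 fit.py
```

```text
[562.01634021  34.65065851  -1.42664817]
[[-0.4 -1.4]
 [ 0.1 -1. ]
 [ 0.1 -0.8]
 [-0.2 -0.3]
 [-1.4  0. ]
 [-1.9 -0.8]
 [-2.6  1.3]
 [ 0.4 -0.9]
 [ 0.2 -1.4]
 [-1.8 -1.3]
 [-0.8 -0.2]
 [-1.2 -0.4]
 [ 0.1 -0.1]]
front+y [np.float64(1.1804471027068173), np.float64(20.809506787191236)]
front-y [np.float64(-6.633649668947355), np.float64(-29.568750700005687)]
S front +y [np.float64(-9.590450468104047), np.float64(15.143741699393075)]
S front-y [np.float64(-8.516854503783087), np.float64(-23.693355608145072)]
S plate top -y [np.float64(-93.01968477738711), np.float64(-5.244178365921819)]
S plate top +y [np.float64(-93.37672222832494), np.float64(25.25470706566197)]
plug [np.float64(-73.6070099572069), np.float64(4.0255273928439115)]
plug [np.float64(-55.052827792657986), np.float64(4.894269965792264)]
plug [np.float64(-35.905868533463924), np.float64(4.900563494114229)]
plug [np.float64(-16.746519655755037), np.float64(4.9072127471702665)]
```

```bash
cat > ov.py <<'E'
from h import *
import sys
def W(p,P):
    P=np.array(P,float);c,s=np.cos(p[2]),np.sin(p[2]);return np.stack([p[0]+c*P[:,0]-s*P[:,1],p[1]+s*P[:,0]+c*P[:,1],P[:,2]],1)
def over(c,p,rx,fn,x0,y0,w,h,k,q=0.,tcp=None):
    a=cv2.resize(c["pixels"][y0:y0+h,x0:x0+w],None,fx=k,fy=k,interpolation=2)
    def L(P,col):
        u=((proj(c,W(p,P))-[x0,y0]+.5)*k-.5).round().astype(int);cv2.polylines(a,[u.reshape(-1,1,2)],True,col,1)
    L([(142,60,85),(232,60,85),(232,-60,85),(142,-60,85)],(0,255,0))
    L([(-160,28,36),(135,28,36),(135,-28,30),(-160,-28,30)],(0,255,255))
    L([(-160,32,36),(135,32,36)],(255,255,0))
    t=np.pi/6-q
    L([(x,-40-r*np.cos(t),42+r*np.sin(t)) for x,r in((-160,4),(55,4),(55,50),(-160,50))],(0,0,255))
    L([(rx+x,y,46) for x,y in((-45,-26),(45,-26),(45,26),(-45,26))],(255,0,255))
    L([(rx-45,y,z) for y,z in((-6,46),(24,46),(24,66),(-6,66))],(255,0,0))
    cv2.imwrite('pics/'+fn,a)
E
python3 - <<'E'
from ov import *
p=np.load('chute.npy')
over(camera("top"),p,-48,'ovt.png',240,150,150,100,5)
over(camera("scene"),p,-48,'ovs.png',245,120,160,140,4)
E
```

```text
(no output)
```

View pics/ovt.png

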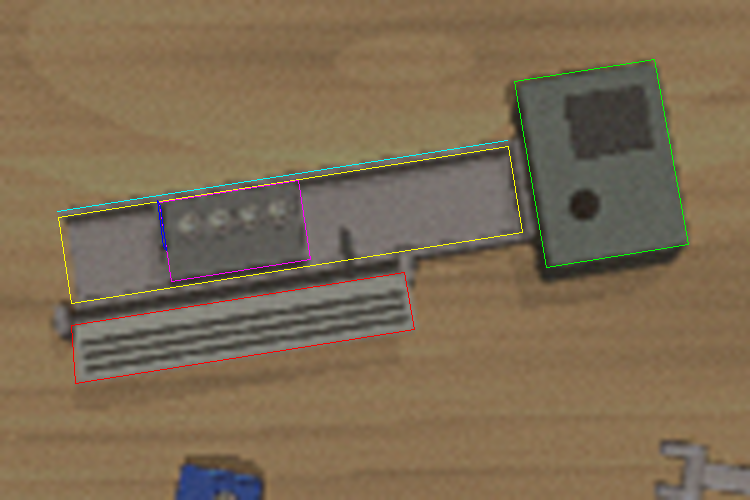

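View pics/ovs.png

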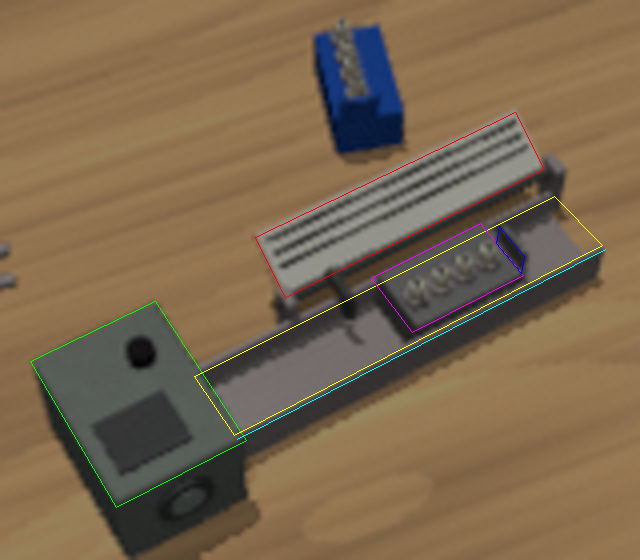

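Candidates: the grey rack in the chute at top px (287,196), and the blue look-alike at (282,258). The description says grey and in the channel before the gate, and the close crops confirm the first. The fitted chute outline overlays both views to about 1 px.

Emit:
jog_arm(commands=[[0.055, -0.063, 0, 0, 0, -0.0856, 0.85], [0.11, -0.126, 0, 0, 0, -0.171, 0.676], [0.163, -0.189, 0, 0, 0, -0.257, 0.676], [0.217, -0.252, 0, 0, 0, -0.342, 0.676], [0.271, -0.315, 0, 0, 0, -0.428, 0.676], [0.3255, -0.3776, 0, 0, 0, -0.5137, 0.676], [0.3255, -0.3776, 0, 0, 0, -0.5137, 0.676], [0.3255, -0.3776, 0, 0, 0, -0.5137, 0.676], [0.3255, -0.3776, -0.04, 0, 0, -0.5137, 0.676], [0.3255, -0.3776, -0.085, 0, 0, -0.5137, 0.676]], grip_force=30)

```text
clock: 1.55
eef_pos: [515.0, 138.2, 119.6]
eef_rot: [3.14, -0.0, 1.713]
wrist_force: [1.7, 0.2, -0.5]
finger_gap: 63.2
```

```bash
python3 - <<'E'
from ov import *
p=np.load('chute.npy')
T=camera("top");S=camera("scene")
s=manip.read_state();print(s["eef_pos"],s["eef_rot"])
over(T,p,-48,'t1.png',240,150,150,100,5)
over(S,p,-48,'s1.png',245,80,160,150,4)
E
```

```text
[512.38235788 138.24857006 116.48678007] [-3.13420273e+00  3.83788664e-04  1.71445800e+00]
```

View pics/t1.png

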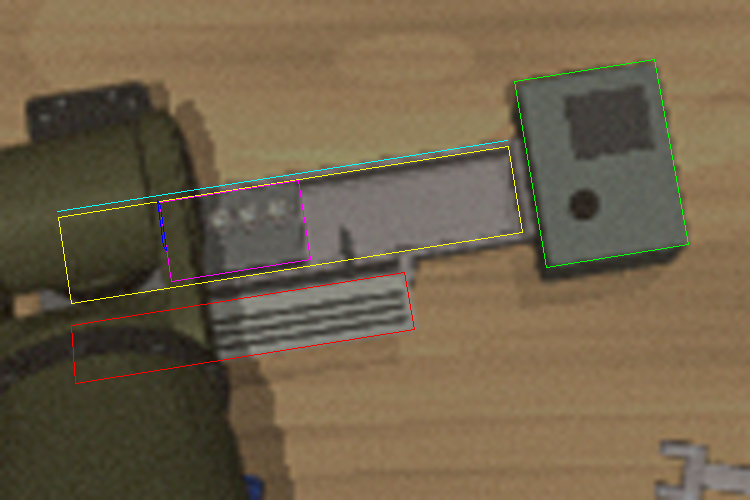

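View pics/s1.png

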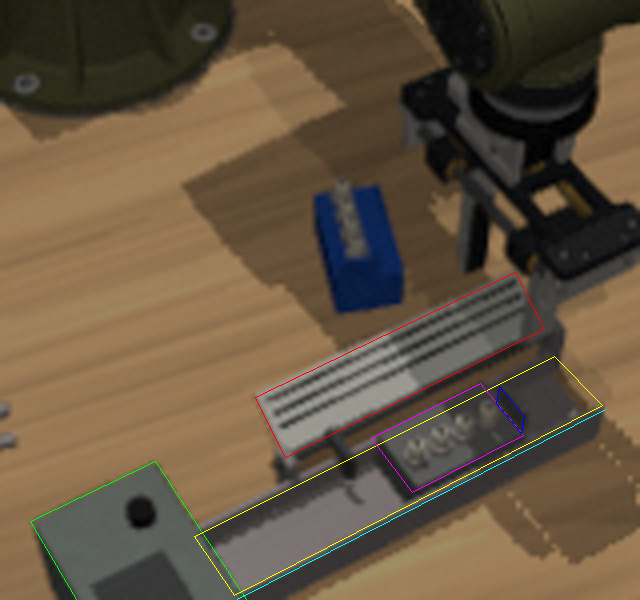

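```bash
python3 - <<'E'
from ov import *
p=np.load('chute.npy')
S=camera("scene")
for i in range(4):
    s=manip.read_state();print(s["eef_pos"],s["finger_gap"],s["wrist_force"],s["clock"])
c,sn=np.cos(p[2]),np.sin(p[2])
d=s["eef_pos"][:2]-p[:2];print("tcp chute",c*d[0]+sn*d[1],-sn*d[0]+c*d[1])
z=s["eef_pos"][2]
P=[(-110+x,-32+y,z) for y in(-44,-32,32,44) for x in(-8,8)]
u=proj(S,W(p,P));print(u.round(1))
x0,y0=330,90
a=cv2.resize(S["pixels"][y0:y0+90,x0:x0+120],None,fx=6,fy=6,interpolation=2)
for q in u: cv2.circle(a,tuple(((q-[x0,y0]+.5)*6).astype(int)),3,(0,255,0),1)
cv2.imwrite('pics/s2.png',a)
E
```

```text
[513.70301822 138.72843905 119.46760628] 63.636254438461755 [0.72387691 0.04670904 0.89782451] 1.7
[513.70301822 138.72843905 119.46760628] 63.636254438461755 [0.72387691 0.04670904 0.89782451] 1.7
[513.70301822 138.72843905 119.46760628] 63.636254438461755 [0.72387691 0.04670904 0.89782451] 1.7
[513.70301822 138.72843905 119.46760628] 63.636254438461755 [0.72387691 0.04670904 0.89782451] 1.7
tcp chute -109.93853483277375 -32.86152830706338
[[364.1 142.9]
 [359.2 145.2]
 [366.6 145.8]
 [361.6 148.1]
 [380.2 161.7]
 [375.2 164.1]
 [382.8 164.7]
 [377.8 167.2]]
```

View pics/s2.png

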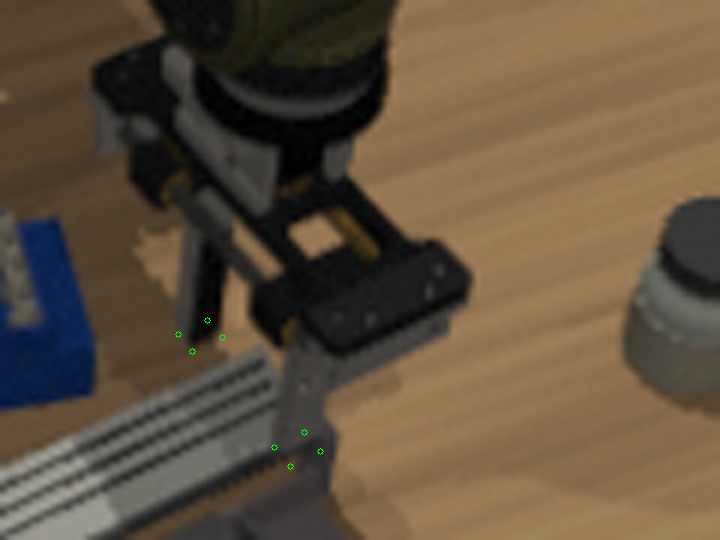

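The fingertips match their predicted positions. Next I press the treadle while behind the rack.

Emit:
jog_arm(commands=[[0, 0, -0.02, 0, 0, 0, 0.676], [0, 0, -0.04, 0, 0, 0, 0.676], [0, 0, -0.055, 0, 0, 0, 0.676], [0, 0, -0.062, 0, 0, 0, 0.676], [0, 0, -0.069, 0, 0, 0, 0.676], [0, 0, -0.076, 0, 0, 0, 0.676], [0, 0, -0.083, 0, 0, 0, 0.676], [0, 0, -0.09, 0, 0, 0, 0.676], [0, 0, -0.09, 0, 0, 0, 0.676], [0, 0, -0.09, 0, 0, 0, 0.676]])

```text
clock: 2.95
eef_pos: [515.2, 139.0, 31.4]
eef_rot: [3.14, -0.0, 1.715]
wrist_force: [-1.1, 0.3, 6.3]
finger_gap: 63.4
```

```bash
python3 - <<'E'
from ov import *
p=np.load('chute.npy')
s=manip.read_state();print(s["eef_pos"],s["finger_gap"],s["wrist_force"],s["moment"],s["clock"])
T=camera("top");S=camera("scene")
over(T,p,-48,'t3.png',240,150,150,100,5,q=1.05)
over(S,p,-48,'s3.png',265,100,140,120,5,q=1.05)
E
```

```text
[515.20726342 139.0392602   31.37704805] 63.40329966713311 [-1.09310925  0.26271159  6.29512295] [-0.11816872  0.40793224  0.04943902] 2.95
```

View pics/t3.png

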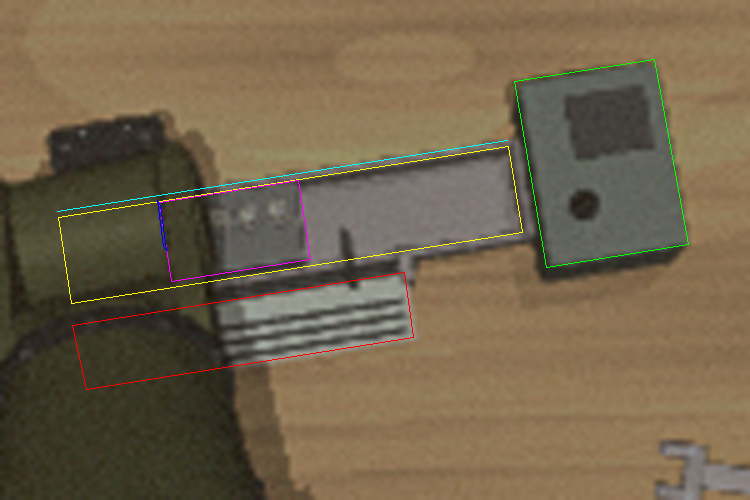

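View pics/s3.png

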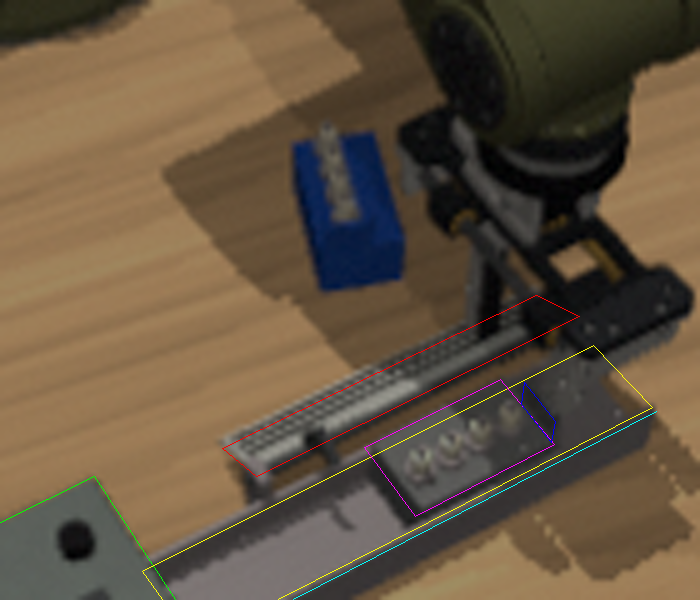

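```bash
python3 - <<'E'
from ov import *
p=np.load('chute.npy')
S=camera("scene");T=camera("top")
for q in(.7,.8,.9,1.,1.05,1.15):
    t=np.pi/6-q; n=1.5
    # outer top edge point at x=55 and x=-50
    P=[(x,-40-50*np.cos(t)+n*np.sin(t),42+50*np.sin(t)+n*np.cos(t)) for x in(55,-20)]
    print(q,((proj(S,W(p,P))-[265,100]+.5)*5).round(0).tolist(),((proj(T,W(p,P))-[240,150]+.5)*5).round(0).tolist())
a=cv2.resize(S["pixels"][170:210,295:355],None,fx=12,fy=12,interpolation=2)
for q,col in((.9,(0,0,255)),(1.05,(0,255,0))):
    t=np.pi/6-q;n=1.5
    P=[(x,-40-r*np.cos(t)+n*np.sin(t),42+r*np.sin(t)+n*np.cos(t)) for x,r in((-160,50),(55,50),(55,4))]
    cv2.polylines(a,[((proj(S,W(p,P))-[295,170]+.5)*12).astype(int).reshape(-1,1,2)],False,col,1)
cv2.imwrite('pics/s4.png',a)
E
```

```text
0.7 [[215.0, 423.0], [330.0, 367.0]] [[416.0, 344.0], [300.0, 363.0]]
0.8 [[217.0, 429.0], [331.0, 374.0]] [[415.0, 343.0], [300.0, 362.0]]
0.9 [[218.0, 436.0], [332.0, 381.0]] [[415.0, 342.0], [300.0, 360.0]]
1.0 [[220.0, 443.0], [334.0, 388.0]] [[414.0, 340.0], [300.0, 358.0]]
1.05 [[221.0, 447.0], [335.0, 391.0]] [[414.0, 338.0], [300.0, 357.0]]
1.15 [[224.0, 454.0], [337.0, 399.0]] [[413.0, 335.0], [300.0, 353.0]]
```

View pics/s4.png

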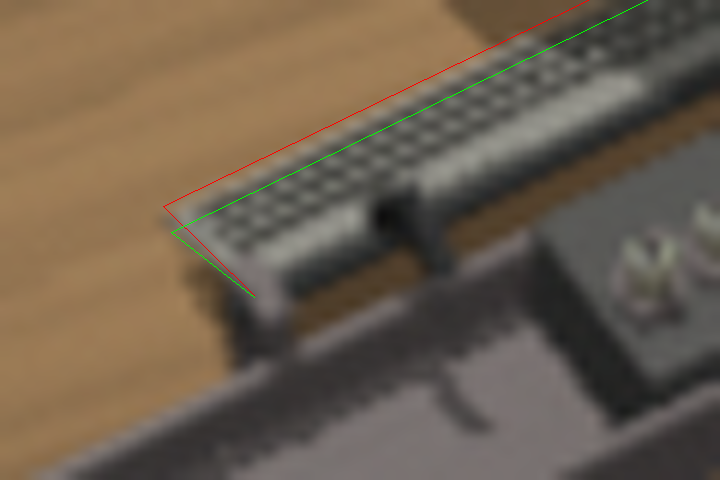

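The gate is about 0.95 rad, a bit low. I'll press 3 mm more before starting the push.

Emit:
jog_arm(commands=[[0, 0, -0.0015, 0, 0, 0, 0.676], [0, 0, -0.003, 0, 0, 0, 0.676], [0, 0, -0.003, 0, 0, 0, 0.676], [0.0004, -0.003, -0.003, 0, 0, 0, 0.676], [0.0009, -0.006, -0.003, 0, 0, 0, 0.676], [0.0013, -0.009, -0.003, 0, 0, 0, 0.676], [0.0017, -0.012, -0.003, 0, 0, 0, 0.676], [0.0022, -0.015, -0.003, 0, 0, 0, 0.676], [0.0026, -0.018, -0.003, 0, 0, 0, 0.676], [0.0029, -0.02, -0.003, 0, 0, 0, 0.676]])

```text
clock: 4.4
eef_pos: [517.5, 119.7, 28.2]
eef_rot: [3.141, -0.001, 1.715]
wrist_force: [-4.7, 6.8, 6.3]
finger_gap: 63.5
```

```bash
cat > q.py <<'E'
from ov import *
import sys
p=np.load('chute.npy')
s=manip.read_state();print(s["eef_pos"],s["finger_gap"],s["wrist_force"],s["moment"],s["clock"])
c,sn=np.cos(p[2]),np.sin(p[2])
d=s["eef_pos"][:2]-p[:2];print("tcp chute",c*d[0]+sn*d[1],-sn*d[0]+c*d[1])
S=camera("scene")
a=cv2.resize(S["pixels"][120:260,250:410],None,fx=5,fy=5,interpolation=2)[:600]
if len(sys.argv)<3:
  for q,col in((.9,(0,0,255)),(1.05,(0,255,0))):
    t=np.pi/6-q;n=1.5
    P=[(x,-40-r*np.cos(t)+n*np.sin(t),42+r*np.sin(t)+n*np.cos(t)) for x,r in((-160,50),(55,50),(55,4))]
    cv2.polylines(a,[((proj(S,W(p,P))-[250,120]+.5)*5).astype(int).reshape(-1,1,2)],False,col,1)
cv2.imwrite('pics/'+sys.argv[1],a)
T=camera("top")
cv2.imwrite('pics/T'+sys.argv[1],cv2.resize(T["pixels"][150:250,240:390],None,fx=5,fy=5,interpolation=2))
E
python3 q.py s5.png
```

```text
[517.52381587 119.74563319  28.23911733] 63.54236225975257 [-4.6937682   6.77809401  6.29786102] [ 1.26685392  0.98929799 -0.04046172] 4.4
tcp chute -90.6037510681382 -31.80722763393407
```

View pics/s5.png

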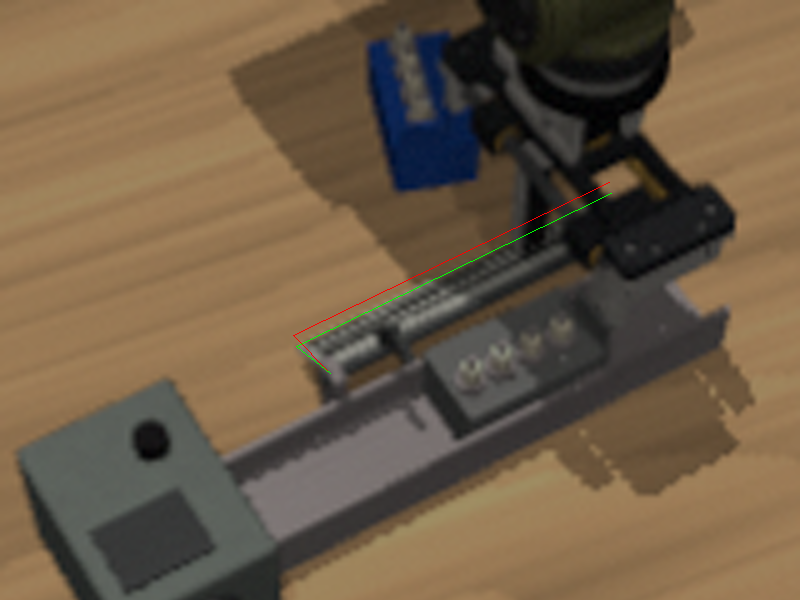

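Gate is about 1.05 rad and contact with the rack is made (about 7 N push). Continuing.

Emit:
jog_arm(commands=[[0.001, -0.007, 0, 0, 0, 0, 0.676], [0.002, -0.014, 0, 0, 0, 0, 0.676], [0.003, -0.021, 0, 0, 0, 0, 0.676], [0.0041, -0.028, 0, 0, 0, 0, 0.676], [0.0051, -0.035, 0, 0, 0, 0, 0.676], [0.0061, -0.042, 0, 0, 0, 0, 0.676], [0.0071, -0.049, 0, 0, 0, 0, 0.676], [0.0081, -0.056, 0, 0, 0, 0, 0.676], [0.0091, -0.063, 0, 0, 0, 0, 0.676], [0.0091, -0.063, 0, 0, 0, 0, 0.676]])

```text
clock: 5.75
eef_pos: [526.7, 55.9, 28.2]
eef_rot: [3.141, -0.0, 1.715]
wrist_force: [-3.9, 0.8, 4.3]
finger_gap: 63.4
```

```bash
python3 q.py s6.png
```

```text
[526.71331058  55.9256207   28.16030043] 63.36395836607013 [-3.9484784   0.80735901  4.29500311] [-0.0079718   0.73839886 -0.02219391] 5.75
tcp chute -26.125573357671122 -31.88075178387495
```

View pics/s6.png

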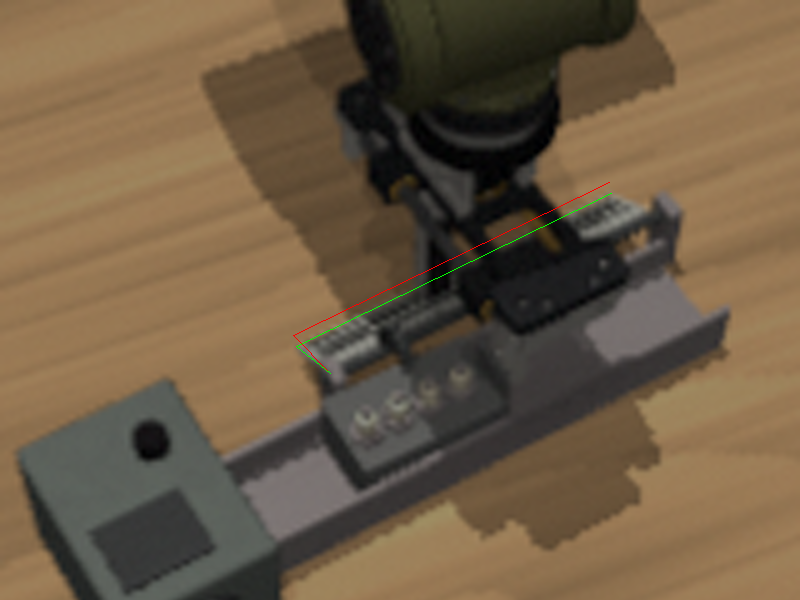

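View pics/Ts6.png

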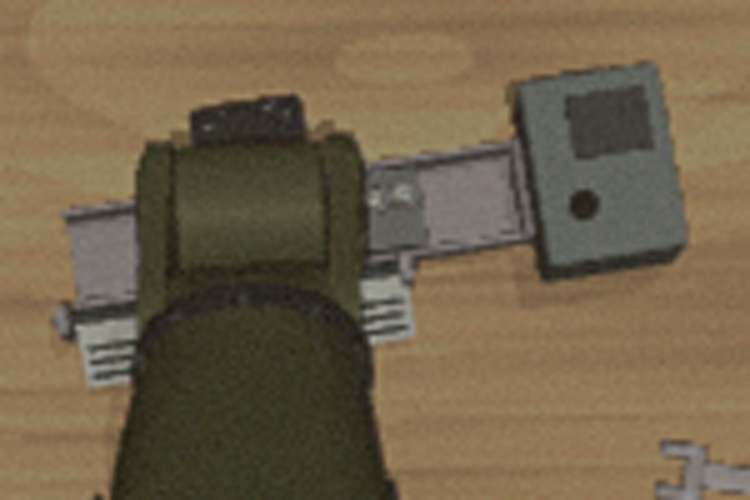

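Gate still up and the rack is halfway through with no binding. Continuing to just short of the stop.

Emit:
jog_arm(commands=[[0.0009, -0.006, 0, 0, 0, 0, 0.676], [0.0017, -0.012, 0, 0, 0, 0, 0.676], [0.0026, -0.018, 0, 0, 0, 0, 0.676], [0.0035, -0.024, 0, 0, 0, 0, 0.676], [0.0044, -0.03, 0, 0, 0, 0, 0.676], [0.0052, -0.036, 0, 0, 0, 0, 0.676], [0.0061, -0.042, 0, 0, 0, 0, 0.676], [0.007, -0.048, 0, 0, 0, 0, 0.676], [0.0078, -0.054, 0, 0, 0, 0, 0.676], [0.0082, -0.0565, 0, 0, 0, 0, 0.676]])

```text
clock: 7.1
eef_pos: [534.7, -0.0, 28.1]
eef_rot: [3.142, -0.001, 1.715]
wrist_force: [-5.3, 7.7, 6.7]
finger_gap: 63.7
```

Emit:
jog_arm(commands=[[0.0001, -0.001, 0, 0, 0, 0, 0.676], [0.0003, -0.002, 0, 0, 0, 0, 0.676], [0.0004, -0.003, 0, 0, 0, 0, 0.676], [0.0006, -0.004, 0, 0, 0, 0, 0.676], [0.0007, -0.005, 0, 0, 0, 0, 0.676], [0.0008, -0.0055, 0, 0, 0, 0, 0.676], [0.0009, -0.006, 0, 0, 0, 0, 0.676], [0.0009, -0.0065, 0, 0, 0, 0, 0.676], [0.001, -0.007, 0, 0, 0, 0, 0.676], [0.001, -0.007, 0, 0, 0, 0, 0.676]])

```text
clock: 8.35
eef_pos: [535.5, -6.1, 28.1]
eef_rot: [-3.141, -0.002, 1.716]
wrist_force: [-6.1, 12.4, 8.4]
finger_gap: 63.2
```

```bash
python3 q.py s7.png
```

```text
[535.5450819   -6.10894707  28.11466041] 63.229381577014045 [-6.11819408 12.43675568  8.35678643] [2.15576416 1.17840954 0.25981162] 8.35
tcp chute 36.534290372998456 -32.051811042151
```

View pics/s7.png

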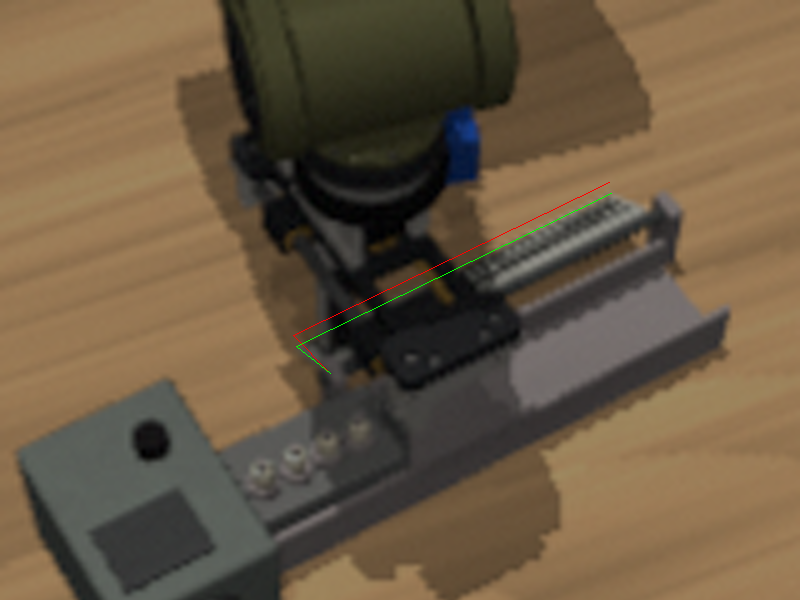

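Force is rising (12 N). I'll push a little further to see whether it is the stop.

Emit:
jog_arm(commands=[[0.0001, -0.0005, 0, 0, 0, 0, 0.676], [0.0001, -0.001, 0, 0, 0, 0, 0.676], [0.0002, -0.0015, 0, 0, 0, 0, 0.676], [0.0003, -0.002, 0, 0, 0, 0, 0.676], [0.0004, -0.0025, 0, 0, 0, 0, 0.676], [0.0004, -0.003, 0, 0, 0, 0, 0.676], [0.0004, -0.003, 0, 0, 0, 0, 0.676], [0.0004, -0.003, 0, 0, 0, 0, 0.676], [0.0004, -0.003, 0, 0, 0, 0, 0.676], [0.0004, -0.003, 0, 0, 0, 0, 0.676]])

```text
clock: 9.7
eef_pos: [535.3, -6.6, 28.3]
eef_rot: [-3.14, -0.005, 1.717]
wrist_force: [-12.3, 33.6, 15.1]
finger_gap: 63.4
```

```bash
python3 q.py s8.png n; python3 - <<'E'
from ov import *
p=np.load('chute.npy')
over(camera("top"),p,90,'t8.png',270,140,120,90,6,q=1.05)
over(camera("scene"),p,90,'s8b.png',250,170,130,100,6,q=1.05)
E
```

```text
[535.26747248  -6.59744454  28.2602264 ] 63.44217531523445 [-12.31257697  33.64887946  15.10460326] [5.71425315 2.02694446 0.97218368] 9.7
tcp chute 36.97784301006462 -32.396713681348054
```

View pics/s8b.png

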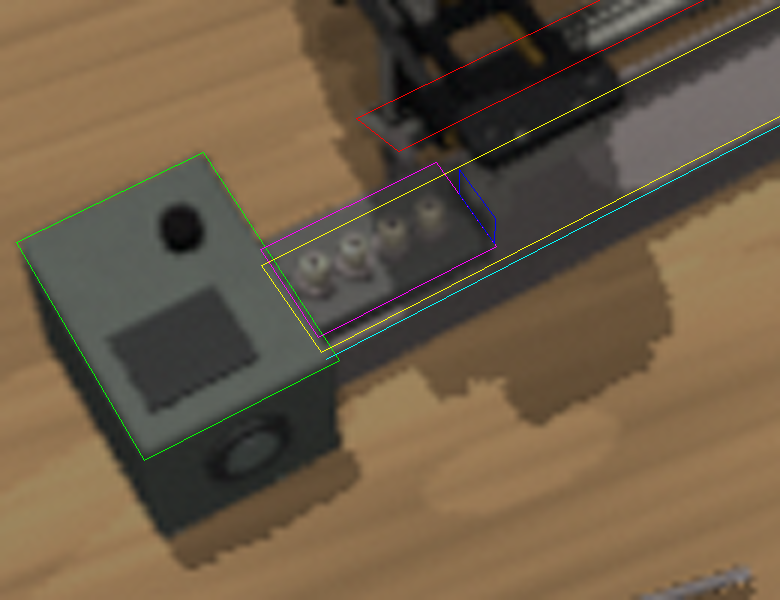

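View pics/t8.png

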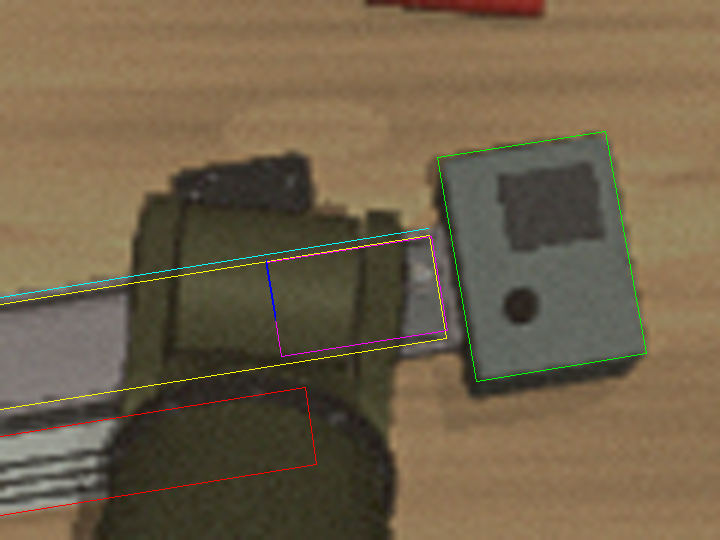

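Firm stop: 34 N with under 0.5 mm of motion, and TCP x 37 is exactly the predicted home value. Next: back off, then lift to let the gate close.

Emit:
jog_arm(commands=[[-0.0004, 0.003, 0, 0, 0, 0, 0.676], [-0.0009, 0.006, 0, 0, 0, 0, 0.676], [-0.0012, 0.008, 0, 0, 0, 0, 0.676], [-0.0012, 0.008, 0, 0, 0, 0, 0.676], [-0.0012, 0.008, 0.01, 0, 0, 0, 0.676], [-0.0012, 0.008, 0.02, 0, 0, 0, 0.676], [-0.0012, 0.008, 0.03, 0, 0, 0, 0.676], [-0.0012, 0.008, 0.05, 0, 0, 0, 0.676], [-0.0012, 0.008, 0.08, 0, 0, 0, 0.676], [-0.0012, 0.008, 0.12, 0, 0, 0, 0.676]])

```text
clock: 11.15
eef_pos: [534.6, -2.5, 148.5]
eef_rot: [-3.141, -0.0, 1.715]
wrist_force: [-0.1, -1.2, 0.4]
finger_gap: 63.8
```

Emit:
jog_arm(commands=[[0, 0, 0.05, 0, 0, 0, 0.676], [0, 0.05, 0.08, 0, 0, 0, 0.676], [0, 0.1, 0.08, 0, 0, 0, 0.676], [-0.02, 0.15, 0.08, 0, 0, 0, 0.676], [-0.05, 0.2, 0.08, 0, 0, 0, 0.676], [-0.08, 0.25, 0.08, 0, 0, 0, 0.676], [-0.11, 0.3, 0.08, 0, 0, 0, 0.676], [-0.11, 0.3, 0.08, 0, 0, 0, 0.676], [-0.11, 0.3, 0.08, 0, 0, 0, 0.676], [-0.11, 0.3, 0.08, 0, 0, 0, 0.676]])

```text
clock: 12.4
eef_pos: [425.5, 296.5, 227.6]
eef_rot: [3.141, -0.0, 1.713]
wrist_force: [1.1, -0.0, 0.1]
finger_gap: 63.5
```

```bash
python3 - <<'E'
from ov import *
p=np.load('chute.npy')
print(manip.read_state()["clock"],manip.read_state()["wrist_force"])
T=camera("top");S=camera("scene");cv2.imwrite('pics/T9f.png',T["pixels"])
cv2.imwrite('pics/S9f.png',S["pixels"])
over(T,p,90,'t9.png',240,140,150,100,5)
over(S,p,90,'s9.png',250,120,160,120,5)
E
```

```text
12.4 [ 1.08497975 -0.00683689  0.09108879]
```

View pics/t9.png

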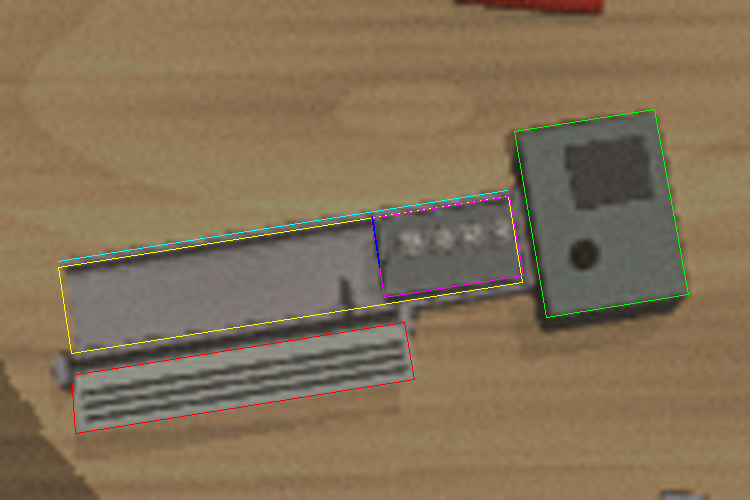

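View pics/s9.png

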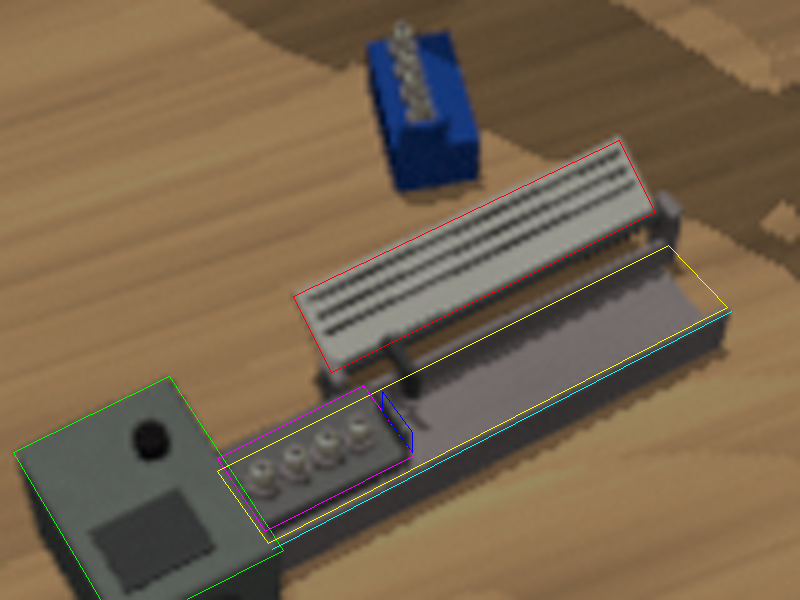

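View pics/S9f.png

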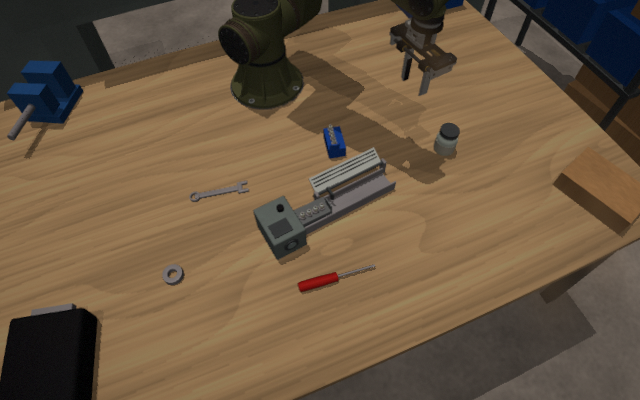

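```bash
python3 - <<'E'
import cv2
a=cv2.imread('pics/T9f.png')[165:215,305:360];a=cv2.resize(a,None,fx=10,fy=10,interpolation=2)
b=cv2.imread('pics/S9f.png')[185:240,285:345];b=cv2.resize(b,None,fx=9,fy=9,interpolation=2)
cv2.imwrite('pics/z1.png',cv2.convertScaleAbs(a,alpha=1.6));cv2.imwrite('pics/z2.png',cv2.convertScaleAbs(b,alpha=1.6))
E
```

View pics/z1.png

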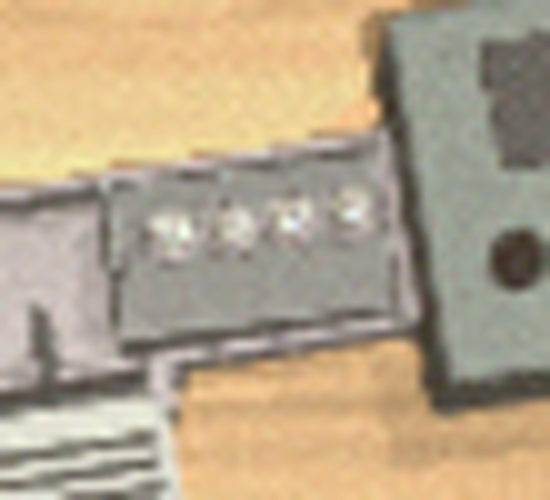

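View pics/z2.png

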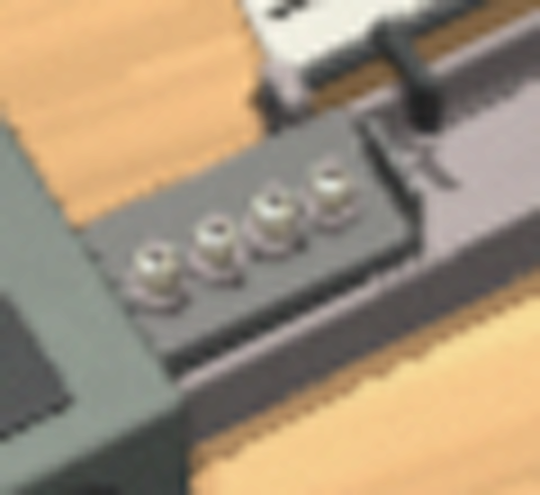

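The rack is flush against the stop, level in the channel. The gate blade hangs down behind it, and the bystanders haven't moved.

```bash
python3 -c "
from cell import manip
print(manip.sign_off())"
```

```text
the job is handed in; nothing more can be done
None
```

The spark-plug rack is home against the end stop, the gate is closed behind it, and the job is handed in at about 12.5 s of robot time.

**What I did:** I located the chute in both cameras and spread the fingers across it. One fingertip pressed the treadle behind the rack. The other pushed the rack's rear face all the way in. I then backed off about 5 mm before lifting, so the gate closed by itself.

**Gate:** The first press only reached about 0.95 rad, so I pressed 3 mm further before the push. It then measured about 1.05 rad at the start of the push. Near the end, the gripper hid part of the treadle, so I relied on its visible far end and the unchanged tip height.

**Rack:** At the stop, the push force rose to about 34 N with no further motion, and the tool was at chute x = 37, as predicted for the rack being home. After release, the outlines in both views put the rack at x = 90, level. These images are only good to about 2 mm.

**Last checks:**
- The treadle is back at its closed slope.
- The gate blade hangs behind the rack.
- The jar, wrench, screwdriver and bearing look unmoved.
- The wrist force reads about 1 N, which is within the reading's noise. The gripper is clear of everything.
- No check failed or disagreed.

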